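Set out a soldering place

ROBOT

A 6-joint arm with a two-finger parallel gripper is mounted at the origin on the work surface. World frame = base frame: x ahead of the robot, y to its left, z up, the work surface at z = 0. Lengths are in m, angles in rad, forces in N, time in s.
With the tool pointing down it reaches from about 0.425 to 0.95 m from the base axis. Payload 3.5 kg.
Tool frame: the origin (TCP) lies midway between the tips of the shut fingers; the grasp point (between the pads) lies 19 mm behind it; z points along the fingers, y is the direction in which the jaws open and shut (so a half turn about z gives the same grasp; the last joint's range is limited). The gripper opens to 85 mm and grips with 20 to 120 N. Pads are 22 mm wide; open, the fingers measure 114 mm over their backs; the gripper's body (76 mm by 85 mm) begins 54 mm behind the grasp point. The pads swing forward as they close: fully open they stand 13 mm farther back than shut.
Start: joints at [-1.44, 0.286, 1.577, -0, 1.279, -0.15], TCP at [0.187, -0.649, 0.231] pointing down, gripper open.
Joint ranges: [-2.77, 2.77], [-0.9, 2.22], [0.21, 2.48], [-1.53, 4.67], [0.24, 2.81], [-2.84, 2.84]. Speed limits (rad/s): [2.79, 2.79, 3.14, 3.14, 3.14, 3.14].

INTERFACE

Orientations are given as a unit quaternion [x, y, z, w].
In Python, from plant import * gives the robot as it stands.
- The arm moves only by the shell command python3 -m jog 'ROWS' [FORCE]. ROWS is a JSON object of lists of equal length, an entry for each row: "travel": the shift along the world's x, y, z in mm, a list of three; "dr": the turn, a rotation vector about the world's x, y, z in degrees, a list of three; "jaw": the closure in counts, from 0 (fully open) to 255 (shut). In form: {"travel": [[x, y, z], ...], "dr": [[wx, wy, wz], ...], "jaw": [jaw, ...]}. A call has 1 to 5 rows; each row shifts and turns the commanded pose from where the row before left it; what a row does not reach is not made up. A row lasts 1/12 s, in which the tool goes at most 41.7 mm and 7.16 degrees, less where a joint would pass 70% of its speed; a pose out of reach is approached as far as the arm can. A call is refused whole if a number of a shift passes 41.7 or a number of a turn 7.16, either way. A call with a gripper value outside its range is refused whole. The fingers move at their own pace and stop on an object; FORCE is the grip in N (left out, the last holds). Time passes only in rows, so rows that do not move let the fingers close. It gives the time, the measured TCP pose, the force and the opening at its end, in the units of the state.
- get_state(): the state, without advancing time (a new reading comes with each control period).
- read_camera(name): name is "scene" or "top" or "wrist"; returns the picture (400x640x3 uint8, red, green, blue); there is no depth.
- camera_info(name): a dict with "K" (3x3 intrinsics, pixels), "R" (3x3) and "t" (3): a world point X has camera coordinates R X + t; the wrist camera has in their place "mount" (4x4, takes a point from camera to tool coordinates, whose origin is the TCP and whose axes are the flange's). Camera axes: x right, y down, z forward; pixel columns grow to the right and rows downward; lengths in m; the calibration is good to about 2 mm. A picture is of the moment at which its call begins: read the wrist's pose just before it. camera_info takes no time and is no camera call.
- sign_off(): hands the job in, once; it reports no verdict.
The state is a dict: "time": time; "qpos": joint angles; "dq": joint speeds; "joint_efforts": joint torques, N m; "eef_pos": TCP position; "tcp_rot": TCP orientation; "contact_force": force on the tool from outside, world axes, zero at the start; "wrist_torque": the same for the moment, N m; "opening": opening from 0.0 (shut) to 1.0 (fully open).
Only numpy, scipy, OpenCV 4.12 (cv2) and the standard library are available. Lean on these libraries where they do the work, as an engineer would, in place of code of your own. Each camera call takes 0.05 s, during which the arm holds its last target. There are 200 camera calls.

TASK

Set out the bench for hand soldering: stand the tip cleaner in the middle of the blue pad and the solder spool in the middle of the yellow pad, put the braid reel centred on top of the solder spool, and stand the flux jar exactly halfway between the two pads, in line with them. Everything ends upright and let go; leave the green pot where it is.

Things in the scene. Friction and masses are not known exactly. Their poses are not given: they have to be found in the camera images.
- tip_cleaner: Brass-wool tip cleaner: black round tin, 56 mm diameter, 32 mm high (wool top up to 36 mm), top of golden brass wool. Loose, about 0.16 kg. Origin: centre of its underside, z up along its axis; its yaw does not matter.
- solder_spool: Spool of solder standing on end: white flanges, silver-grey wire, dark hole in its flat top; grip it as a solid cylinder 54 mm in diameter, 44 mm high. Loose, about 0.28 kg. Origin: centre of its underside, z up along its axis; its yaw does not matter.
- braid_reel: Small reel of copper desoldering braid lying flat: red flanges, copper edge and copper centre; 40 mm diameter, 16 mm high, flat top and bottom. Loose, about 0.03 kg. Origin: centre of its underside, z up along its axis; its yaw does not matter.
- flux_jar: Closed jar of flux: amber-orange cylinder with a screw lid that has a white dot; 44 mm diameter, 50 mm high. Loose, about 0.09 kg. Origin: centre of its underside, z up along its axis; its yaw does not matter.
- blue_pad: Dark blue round pad fixed on the bench, 76 mm diameter, 3 mm thick. Origin: centre of its underside, at bench level. Its centre is always 240 mm from the yellow pad's; its x axis lies along the line through both pad centres (either way).
- yellow_pad: Yellow round pad fixed on the bench, 76 mm diameter, 3 mm thick. Origin: centre of its underside, at bench level. It may be to the left or to the right of the blue pad.
- green_pot: Empty open green plastic pot, 48 mm across the rim, 46 mm high, standing loose among the things; not to be moved. Origin: centre of its underside.
Mind the look-alikes: they are no part of the job. Leave any grey look-alike of the braid_reel alone.

How it is judged:
By the outcome, as a careful person would: the job done as asked, in the order asked, and still so for the second after the job is handed in, with the robot touching nothing.
It also fails if it takes over 106 s, if anything falls off the work surface, if the arm or the gripper's body presses on something with over 40 N, if the wrist force passes 120 N, or if a joint passes its speed limit or range.

## Working session

There is one attempt and no reset: what is moved stays moved. The work goes in short steps, Python scripts to look and compute and a shell command to move; the robot and the scene stay as the last step left them, time stands still between calls to the robot, and variables do not carry over. Pictures are saved under pics/ and viewed, about 12 in all and at most 16, crops included, and the job is handed in when it is done.

```bash
mkdir -p pics; ls
python3 - <<'E'
from plant import *
import cv2,numpy as np
s=get_state();print({k:np.round(v,3).tolist() for k,v in s.items()})
for n in("top","scene"):
    cv2.imwrite(f"pics/{n}0.png",read_camera(n)[:,:,::-1]);i=camera_info(n);print(n,{k:np.round(v,3).tolist() if not isinstance(v,str) else v for k,v in i.items()})
print(camera_info("wrist"))
E
```

```text
pics
{'time': 0.0, 'qpos': [-1.44, 0.287, 1.578, -0.0, 1.279, -0.15], 'dq': [-0.0, -0.001, -0.001, -0.001, -0.0, 0.001], 'joint_efforts': [-0.001, -40.598, -29.263, -0.0, 0.006, -0.0], 'eef_pos': [0.187, -0.648, 0.23], 'tcp_rot': [0.99, 0.14, 0.0, -0.001], 'contact_force': [0.12, -0.403, 0.136], 'wrist_torque': [0.049, 0.035, 0.017], 'opening': 0.999}
top {'K': [[395.267, 0.0, 315.476], [0.0, 395.267, 202.094], [0.0, 0.0, 1.0]], 'R': [[0.005, -1.0, -0.0], [-0.995, -0.005, -0.098], [0.098, 0.001, -0.995]], 't': [-0.018, 0.581, 0.991]}
scene {'K': [[444.123, 0.0, 324.252], [0.0, 444.123, 203.116], [0.0, 0.0, 1.0]], 'R': [[0.18, 0.984, 0.002], [0.804, -0.146, -0.577], [-0.567, 0.105, -0.817]], 't': [-0.113, -0.448, 1.368]}
{'K': array([[311.29818687,   0.        , 325.94030351],
       [  0.        , 311.29818687, 199.92956166],
       [  0.        ,   0.        ,   1.        ]]), 'mount': array([[-7.29330911e-04, -9.56870486e-01, -2.90513926e-01,
         7.39784704e-02],
       [ 9.99999381e-01, -9.42084665e-04,  5.92476078e-04,
         3.33641329e-04],
       [-8.40611588e-04, -2.90513314e-01,  9.56870580e-01,
        -1.42762645e-01],
       [ 0.00000000e+00,  0.00000000e+00,  0.00000000e+00,
         1.00000000e+00]])}
```

View pics/top0.png

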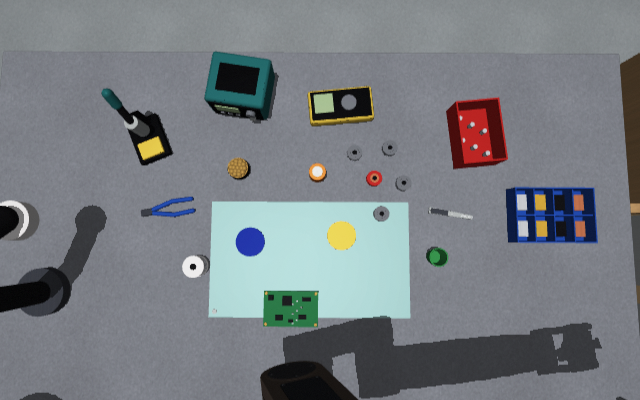

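View pics/scene0.png

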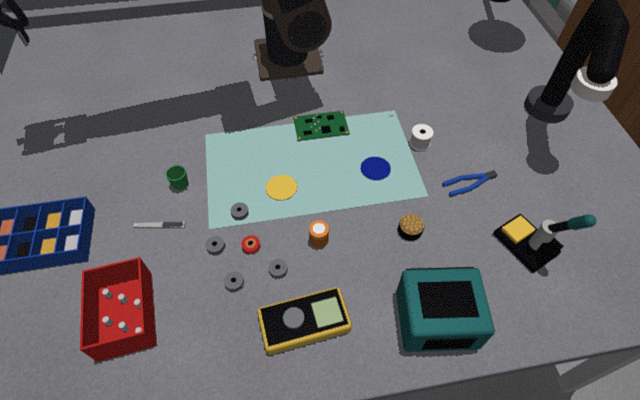

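The candidates in the top view:
- tip cleaner at (238,168)
- flux jar at (317,172)
- spool at (193,267), the low white cylinder with a dark hole. The white ring at (15,218) is the lamp.
- braid reel at (374,178), the only red one. The grey look-alikes are at (354,152), (389,148), (403,183) and (381,213).
- blue pad at (250,242), yellow pad at (341,236), pot at (437,257)

Next I'll measure these in both views.

```bash
cat > h.py <<'E'
from plant import *
import cv2,numpy as np
from scipy.spatial.transform import Rotation as Ro
def cam(n,s=None):
    i=camera_info(n);K=np.array(i["K"])
    if n!="wrist":
        R=np.array(i["R"]);return K,R.T,-R.T@np.array(i["t"])
    s=s or get_state();M=np.array(i["mount"]);Rt=Ro.from_quat(s["tcp_rot"]).as_matrix()
    return K,Rt@M[:3,:3],Rt@M[:3,3]+np.array(s["eef_pos"])
def cast(c,u,v,z):
    K,Rw,C=c;d=Rw@np.linalg.solve(K,[u,v,1]);return C+d*(z-C[2])/d[2]
def proj(c,X):
    K,Rw,C=c;p=K@Rw.T@(np.array(X)-C);return p[:2]/p[2]
HSV={"tip":((10,70,60),(28,230,255)),"spool":((0,0,150),(180,40,255)),"red":((0,130,80),(6,255,255)),"jar":((6,150,120),(18,255,255)),
"blue":((108,150,40),(125,255,255)),"yellow":((20,120,100),(32,255,255)),"green":((50,120,30),(75,255,255))}
def blobs(img,k,box,amin=40):
    h=cv2.cvtColor(img,cv2.COLOR_RGB2HSV);m=cv2.inRange(h,*HSV[k])
    if k=="red": m|=cv2.inRange(h,(174,130,80),(180,255,255))
    q=np.zeros_like(m);x0,y0,x1,y1=box;q[y0:y1,x0:x1]=m[y0:y1,x0:x1]
    cs,_=cv2.findContours(q,cv2.RETR_EXTERNAL,cv2.CHAIN_APPROX_NONE);o=[]
    for c in cs:
        if cv2.contourArea(c)>amin:
            e=cv2.fitEllipse(cv2.convexHull(c));o.append((e,cv2.contourArea(c)))
    return sorted(o,key=lambda t:-t[1])
E
python3 - <<'E'
from h import *
B={"tip":[(220,150,256,186),(395,210,430,245),.034],"spool":[(175,250,212,285),(405,118,440,160),.044],"red":[(362,166,386,190),(238,230,265,256),.016],
"jar":[(305,160,330,184),(303,216,335,252),.05],"blue":[(230,222,270,262),(355,150,396,185),.003],"yellow":[(322,216,360,255),(260,170,302,205),.003],"green":[(424,244,450,270),(160,160,195,195),.046]}
P={}
for j,n in enumerate(("top","scene")):
    im=cv2.cvtColor(cv2.imread(f"pics/{n}0.png"),cv2.COLOR_BGR2RGB);c=cam(n)
    if j==0: print(c[2])
    for k,b in B.items():
        for (e,a) in blobs(im,k,b[j])[:1]:
            p=cast(c,*e[0],b[2]);d=np.linalg.norm(cast(c,e[0][0]+1,e[0][1],b[2])-p)
            P[n,k]=p[:2];print(n,k,np.round(e[0],1),np.round(e[1],1),"xy",np.round(p[:2],4),"diam mm",np.round(np.array(e[1])*d*1000,1))
for n in("top","scene"): print(n,np.linalg.norm(P[n,"blue"]-P[n,"yellow"]))
a=cv2.imread("pics/top0.png")
cv2.imwrite("pics/c1.png",cv2.resize(a[130:290,170:450],None,fx=2.8,fy=2.8,interpolation=cv2.INTER_CUBIC))
E
```

```text
[ 0.48103093 -0.01556148  1.04335107]
top tip [237.2 167.6] [20.2 20.7] xy [0.6692 0.1883] diam mm [52.4 53.6]
top spool [192.5 266.5] [22.  23.4] xy [0.416 0.292] diam mm [54.9 58.5]
top red [373.8 178. ] [14.8 15.9] xy [ 0.6466 -0.1676] diam mm [38.8 41.7]
top jar [316.9 171.4] [16.3 16.7] xy [ 0.6573 -0.0181] diam mm [41.5 42.6]
top blue [249.8 241.6] [27.7 28.7] xy [0.4787 0.1569] diam mm [72.7 75.1]
top yellow [341.2 235.2] [28.  28.5] xy [ 0.4965 -0.0825] diam mm [73.3 74.7]
top green [437.4 256.7] [17.5 21.2] xy [ 0.4436 -0.3203] diam mm [43.9 53. ]
scene tip [411.3 224.2] [20.4 24.6] xy [0.673  0.1866] diam mm [45.  54.3]
scene spool [422.3 131.1] [15.8 22.2] xy [0.4141 0.2921] diam mm [40.2 56.5]
scene red [250.3 244.4] [18.2 18.5] xy [ 0.6501 -0.1682] diam mm [39.6 40.4]
scene jar [318.5 228.8] [16.6 19.5] xy [ 0.6582 -0.0183] diam mm [35.6 41.8]
scene blue [375.2 168. ] [22.3 29.3] xy [0.4783 0.1568] diam mm [55.9 73.2]
scene yellow [280.9 187.1] [24.4 30.6] xy [ 0.4959 -0.0827] diam mm [59.  74.2]
scene green [177.2 177. ] [20.3 25.2] xy [ 0.4564 -0.3183] diam mm [47.3 58.8]
top 0.2400712609450486
scene 0.2401651397713975
```

View pics/c1.png

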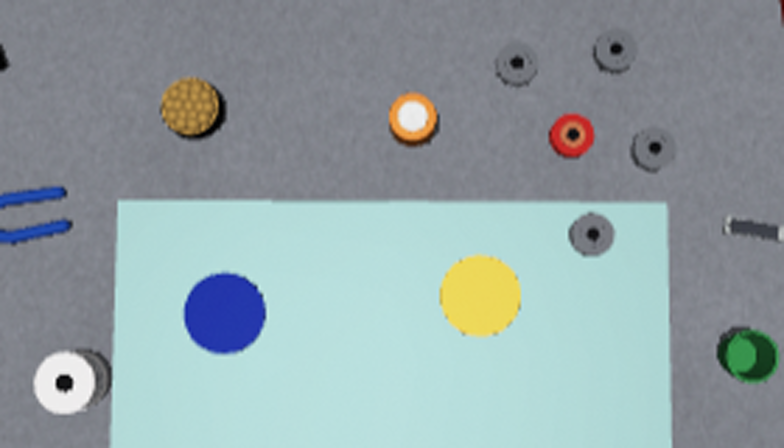

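Both views agree to within 1–4 mm, and the pads measure 240.1 and 240.2 mm apart. The red reel is the only red one, and the crop confirms it. I'll go above the tip cleaner at a constant height and yaw.

```bash
python3 -m jog '{"travel":[[20,35,0],[20,35,0],[20,35,0],[20,35,0],[20,35,0]],"dr":[[0,0,0],[0,0,0],[0,0,0],[0,0,0],[0,0,0]],"jaw":[0,0,0,0,0]}' 40
python3 -m jog '{"travel":[[20,35,0],[20,35,0],[20,35,0],[20,35,0],[20,35,0]],"dr":[[0,0,0],[0,0,0],[0,0,0],[0,0,0],[0,0,0]],"jaw":[0,0,0,0,0]}'
```

```text
time: 0.52
eef_pos: [0.2875, -0.4715, 0.2306]
tcp_rot: [0.99, 0.14, -0.0, -0.001]
contact_force: [0.4, -1.4, 0.7]
opening: 0.998
time: 0.93
eef_pos: [0.3874, -0.2965, 0.2309]
tcp_rot: [0.99, 0.14, -0.0, -0.0]
contact_force: [0.5, -1.5, -0.3]
opening: 1.002
```

```bash
python3 -m jog '{"travel":[[20,34.5,0],[20,34.5,0],[20,34.5,0],[20,34.5,0],[20,34.5,0]],"dr":[[0,0,0],[0,0,0],[0,0,0],[0,0,0],[0,0,0]],"jaw":[0,0,0,0,0]}'
python3 -m jog '{"travel":[[20,34.5,0],[20,34.5,0],[20,34.5,0],[20,34.5,0],[20,34.5,0]],"dr":[[0,0,0],[0,0,0],[0,0,0],[0,0,0],[0,0,0]],"jaw":[0,0,0,0,0]}'
python3 -m jog '{"travel":[[20,34.5,0],[20,34.5,0],[20,34.5,0],[22,34,0],[0,0,-40]],"dr":[[0,0,0],[0,0,0],[0,0,0],[0,0,0],[0,0,0]],"jaw":[0,0,0,0,0]}'
python3 -m jog '{"travel":[[0,0,0],[0,0,0]],"dr":[[0,0,0],[0,0,0]],"jaw":[0,0]}'
python3 - <<'E'
from h import *
s=get_state();im=read_camera("wrist");cv2.imwrite("pics/w1.png",im[:,:,::-1]);c=cam("wrist",s)
print(np.round(s["eef_pos"],4),np.round(Ro.from_quat(s["tcp_rot"]).as_matrix(),3).tolist(),proj(c,[.671,.1875,.034]))
for e,a in blobs(im,"tip",(0,0,640,400),200)[:3]:
    p=cast(c,*e[0],.034);d=np.linalg.norm(cast(c,e[0][0]+1,e[0][1],.034)-p);print(np.round(e[0],1),np.round(np.array(e[1])*d*1000,1),np.round(p,4))
E
```

```text
time: 1.35
eef_pos: [0.4874, -0.124, 0.2311]
tcp_rot: [0.99, 0.14, -0.0, -0.0]
contact_force: [0.4, -1.6, 0.6]
opening: 0.999
time: 1.77
eef_pos: [0.5874, 0.0485, 0.2308]
tcp_rot: [0.99, 0.14, -0.0, -0.0]
contact_force: [1.4, -0.2, -0.0]
opening: 1.004
time: 2.18
eef_pos: [0.6765, 0.1906, 0.2011]
tcp_rot: [0.99, 0.142, 0.01, -0.001]
contact_force: [0.2, 0.3, 1.7]
opening: 1.001
time: 2.35
eef_pos: [0.6668, 0.1841, 0.1872]
tcp_rot: [0.99, 0.14, -0.004, 0.0]
contact_force: [-0.3, -0.3, -0.8]
opening: 1.002
[0.6668 0.1841 0.1872] [[0.961, 0.278, -0.008], [0.278, -0.961, -0.001], [-0.008, -0.001, -1.0]] [323.38339672 178.14261979]
[509.6 242. ] [50.2 71.8] [ 0.6593 -0.0168  0.034 ]
[323.  176.6] [51.4 52.3] [0.6724 0.1883 0.034 ]
[669.5  54. ] [124.5 240.7] [ 0.8603 -0.0704  0.034 ]
```

View pics/w1.png

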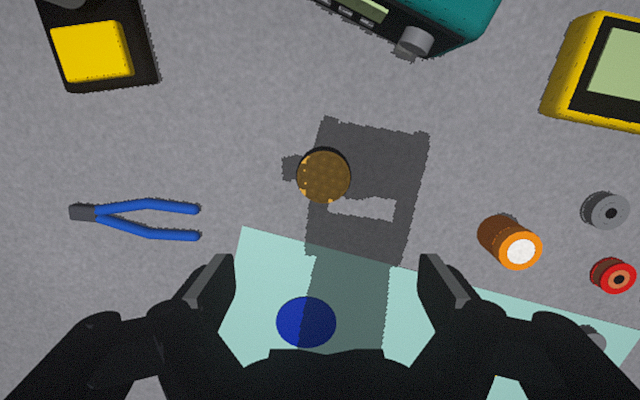

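The wrist view shows the tip cleaner at (323,177), between the jaws. That puts it at (0.672, 0.188), which matches the other two views.

```bash
python3 -m jog '{"travel":[[2,4,0],[0,0,-30],[0,0,-35],[0,0,-35],[0,0,-30]],"dr":[[0,0,0],[0,0,0],[0,0,0],[0,0,0],[0,0,0]],"jaw":[0,0,0,0,0]}'
python3 -m jog '{"travel":[[0,0,-20],[0,0,-15],[0,0,-8],[0,0,0],[0,0,0]],"dr":[[0,0,0],[0,0,0],[0,0,0],[0,0,0],[0,0,0]],"jaw":[0,0,0,0,0]}'
python3 -m jog '{"travel":[[0,0,0],[0,0,0]],"dr":[[0,0,0],[0,0,0]],"jaw":[0,0]}'
```

```text
time: 2.82
eef_pos: [0.672, 0.1872, 0.0623]
tcp_rot: [0.99, 0.139, 0.002, -0.0]
contact_force: [-1.3, -0.2, -0.1]
opening: 1.002
time: 3.23
eef_pos: [0.6724, 0.1879, 0.0201]
tcp_rot: [0.99, 0.14, 0.001, -0.0]
contact_force: [0.2, -0.1, -1.0]
opening: 1.001
time: 3.4
eef_pos: [0.6727, 0.1882, 0.0208]
tcp_rot: [0.99, 0.14, 0.002, 0.0]
contact_force: [0.2, -1.0, -0.4]
opening: 0.998
```

```bash
python3 -m jog '{"travel":[[-0.5,0,-6],[0,0,-4],[0,0,0],[0,0,0],[0,0,0]],"dr":[[0,0,0],[0,0,0],[0,0,0],[0,0,0],[0,0,0]],"jaw":[0,0,0,150,150]}' 40
python3 -m jog '{"travel":[[0,0,0],[0,0,0],[0,0,0],[0,0,0],[0,0,0]],"dr":[[0,0,0],[0,0,0],[0,0,0],[0,0,0],[0,0,0]],"jaw":[255,255,255,255,255]}'
python3 -m jog '{"travel":[[0,0,0],[0,0,0],[0,0,5],[0,0,10],[0,0,20]],"dr":[[0,0,0],[0,0,0],[0,0,0],[0,0,0],[0,0,0]],"jaw":[255,255,255,255,255]}'
python3 -m jog '{"travel":[[0,0,30],[0,0,30],[0,0,0],[0,0,0],[0,0,0]],"dr":[[0,0,0],[0,0,0],[0,0,0],[0,0,0],[0,0,0]],"jaw":[255,255,255,255,255]}'
python3 - <<'E'
from h import *
s=get_state();im=read_camera("wrist");cv2.imwrite("pics/w2.png",im[:,:,::-1]);c=cam("wrist",s)
print(s["eef_pos"])
E
```

```text
time: 3.82
eef_pos: [0.6704, 0.188, 0.0081]
tcp_rot: [0.99, 0.14, -0.0, -0.0]
contact_force: [0.0, 0.7, 0.8]
opening: 0.751
time: 4.23
eef_pos: [0.6709, 0.188, 0.0086]
tcp_rot: [0.99, 0.14, 0.0, -0.0]
contact_force: [0.3, -0.3, 1.2]
opening: 0.637
time: 4.65
eef_pos: [0.6677, 0.1875, 0.0403]
tcp_rot: [0.99, 0.14, -0.004, 0.0]
contact_force: [-0.1, -0.3, -1.1]
opening: 0.643
time: 5.07
eef_pos: [0.6699, 0.1878, 0.1028]
tcp_rot: [0.99, 0.14, -0.001, 0.0]
contact_force: [-0.3, 0.0, -2.1]
opening: 0.642
[0.66985785 0.18781689 0.10279073]
```

View pics/w2.png

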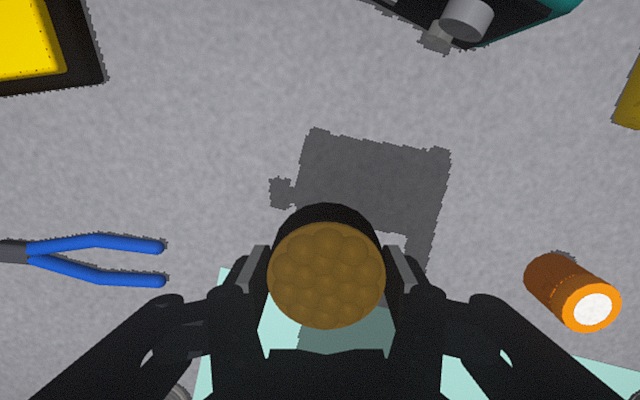

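Held, with the wool top at about (326,275). Next I need the in-hand offset.

Run:
```python
from h import *
s=get_state();im=read_camera("wrist");c=cam("wrist",s)
h=cv2.cvtColor(im,cv2.COLOR_RGB2HSV);m=cv2.inRange(h,(10,70,40),(28,255,255));m[:,:200]=0;m[:,450:]=0;m[:200]=0
cs,_=cv2.findContours(m,0,1);k=max(cs,key=cv2.contourArea);e=cv2.fitEllipse(cv2.convexHull(k))
z=.094+.034;p=cast(c,*e[0],z);d=np.linalg.norm(cast(c,e[0][0]+1,e[0][1],z)-p)
print(e,np.array(e[1])*d,p,p-s["eef_pos"],s["eef_pos"]);print(np.array([.4785,.15685])-p[:2])
```

```text
((326.0299377441406, 274.9403381347656), (107.89232635498047, 119.59723663330078), 91.29574584960938) [0.04540663 0.05033266] [0.67484713 0.18890681 0.128     ] [0.00569689 0.00119346 0.02655404] [0.66915025 0.18771335 0.10144596]
[-0.19634713 -0.03205681]
```

```bash
python3 -m jog '{"travel":[[-15,-3,0],[-30,-5,0],[-35,-5.5,0],[-35,-5.5,0],[-35,-5.5,0]],"dr":[[0,0,0],[0,0,0],[0,0,0],[0,0,0],[0,0,0]],"jaw":[255,255,255,255,255]}'
python3 -m jog '{"travel":[[-28,-5,-10],[-15,-2,-20],[0,0,-20],[0,0,-15],[0,0,0]],"dr":[[0,0,0],[0,0,0],[0,0,0],[0,0,0],[0,0,0]],"jaw":[255,255,255,255,255]}'
python3 -m jog '{"travel":[[0,0,0],[0,0,0],[0,0,0]],"dr":[[0,0,0],[0,0,0],[0,0,0]],"jaw":[255,255,255]}'
```

```text
time: 5.58
eef_pos: [0.5176, 0.163, 0.101]
tcp_rot: [0.99, 0.14, -0.002, -0.0]
contact_force: [-0.9, -0.9, -0.7]
opening: 0.64
time: 6.0
eef_pos: [0.473, 0.1559, 0.0337]
tcp_rot: [0.99, 0.14, -0.005, -0.0]
contact_force: [-0.8, 0.2, -3.0]
opening: 0.639
time: 6.25
eef_pos: [0.4786, 0.1566, 0.0392]
tcp_rot: [0.99, 0.14, 0.001, 0.0]
contact_force: [-0.1, -0.6, -0.7]
opening: 0.637
```

```bash
python3 -m jog '{"travel":[[-1,0,-10],[0,0,-8],[0,0,-3],[0,0,0],[0,0,0]],"dr":[[0,0,0],[0,0,0],[0,0,0],[0,0,0],[0,0,0]],"jaw":[255,255,255,255,255]}'
python3 -m jog '{"travel":[[0,0,-2],[0,0,-2],[0,0,0],[0,0,0]],"dr":[[0,0,0],[0,0,0],[0,0,0],[0,0,0]],"jaw":[255,255,255,255]}'
```

```text
time: 6.67
eef_pos: [0.4762, 0.1564, 0.0168]
tcp_rot: [0.99, 0.14, -0.001, -0.0]
contact_force: [-0.0, -0.6, -0.8]
opening: 0.635
time: 7.0
eef_pos: [0.4766, 0.1565, 0.0133]
tcp_rot: [0.99, 0.14, -0.0, -0.0]
contact_force: [-0.3, 0.5, -1.9]
opening: 0.636
```

```bash
python3 -m jog '{"travel":[[0,0,-1.5],[0,0,0],[0,0,0]],"dr":[[0,0,0],[0,0,0],[0,0,0]],"jaw":[255,255,255]}'
python3 -m jog '{"travel":[[0,0,-0.7],[0,0,0],[0,0,0]],"dr":[[0,0,0],[0,0,0],[0,0,0]],"jaw":[255,255,255]}'
python3 -m jog '{"travel":[[0,0,0],[0,0,0],[0,0,0],[0,0,0],[0,0,10]],"dr":[[0,0,0],[0,0,0],[0,0,0],[0,0,0],[0,0,0]],"jaw":[80,60,30,0,0]}'
python3 -m jog '{"travel":[[0,0,20],[0,0,35],[0,0,40],[0,0,40],[0,0,0]],"dr":[[0,0,0],[0,0,0],[0,0,0],[0,0,0],[0,0,0]],"jaw":[0,0,0,0,0]}'
python3 -m jog '{"travel":[[0,0,0],[0,0,0],[0,0,0]],"dr":[[0,0,0],[0,0,0],[0,0,0]],"jaw":[0,0,0]}'
python3 - <<'E'
from h import *
s=get_state();im=read_camera("wrist");cv2.imwrite("pics/w3.png",im[:,:,::-1]);c=cam("wrist",s)
print(s["eef_pos"])
for k,z in(("tip",.037),("blue",.003)):
  for e,a in blobs(im,k,(150,0,500,400),200)[:2]:
    p=cast(c,*e[0],z);d=np.linalg.norm(cast(c,e[0][0]+1,e[0][1],z)-p);print(k,np.round(e[0],1),np.round(np.array(e[1])*d*1000,1),np.round(p,4))
for n in("top","scene"):
  im=read_camera(n);c=cam(n);cv2.imwrite(f"pics/{n}1.png",im[:,:,::-1])
  for k,z in(("tip",.037),("blue",.003)):
   u,v=proj(c,[.4785,.1568,z]).astype(int)
   for e,a in blobs(im,k,(u-25,v-25,u+25,v+25))[:1]: print(n,k,np.round(e,1) if 0 else np.round(e[1],1),np.round(cast(c,*e[0],z),4))
E
```

```text
time: 7.25
eef_pos: [0.4765, 0.1565, 0.0118]
tcp_rot: [0.99, 0.14, -0.0, -0.0]
contact_force: [0.1, 0.8, -2.0]
opening: 0.642
time: 7.5
eef_pos: [0.4767, 0.1565, 0.0116]
tcp_rot: [0.99, 0.14, -0.0, 0.0]
contact_force: [-1.1, -0.1, 3.5]
opening: 0.64
time: 7.92
eef_pos: [0.4749, 0.1562, 0.0196]
tcp_rot: [0.99, 0.14, -0.002, -0.0]
contact_force: [-0.7, -0.8, 0.1]
opening: 0.999
time: 8.33
eef_pos: [0.4822, 0.1573, 0.1664]
tcp_rot: [0.99, 0.14, 0.009, 0.0]
contact_force: [1.5, 0.4, 0.7]
opening: 0.998
time: 8.58
eef_pos: [0.4753, 0.1563, 0.1545]
tcp_rot: [0.99, 0.14, -0.002, -0.0]
contact_force: [-0.9, -0.2, 0.5]
opening: 1.002
[0.47528933 0.15632434 0.15451973]
tip [326.2 189.9] [50.3 51.6] [0.479  0.1567 0.037 ]
blue [327.  179.6] [73.2 74.6] [0.4802 0.1562 0.003 ]
blue [165.3  43.2] [14.4 45. ] [0.557  0.3224 0.003 ]
top tip [ 6.2 13. ] [0.4629 0.144  0.037 ]
top blue [ 9.2 20.2] [0.4611 0.1404 0.003 ]
scene tip [16.5 21.3] [0.4807 0.1549 0.037 ]
scene blue [22.  29.1] [0.4786 0.1571 0.003 ]
```

View pics/w3.png

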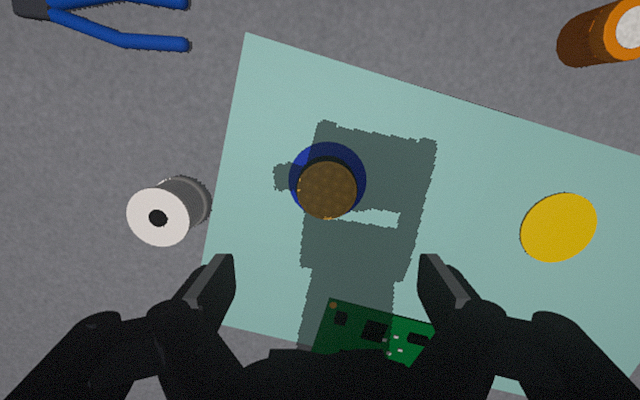

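The tip cleaner sits concentric with the pad: (0.479, 0.157) against (0.480, 0.156). Next is the spool, at (158,218) in this view.

```bash
python3 -m jog '{"travel":[[-10,22,10],[-14,32,0],[-14,32,0],[-14,32,0],[-8,18,0]],"dr":[[0,0,0],[0,0,0],[0,0,0],[0,0,0],[0,0,0]],"jaw":[0,0,0,0,0]}'
python3 -m jog '{"travel":[[0,0,0],[0,0,0],[0,0,0],[0,0,0],[0,0,0]],"dr":[[0,0,0],[0,0,0],[0,0,0],[0,0,0],[0,0,0]],"jaw":[0,0,0,0,0]}'
cat > sp.py <<'E'
from h import *
import sys
def spool(z,tag,box=(200,60,450,380)):
    s=get_state();im=read_camera("wrist");cv2.imwrite(f"pics/{tag}.png",im[:,:,::-1]);c=cam("wrist",s);print("tcp",np.round(s["eef_pos"],4))
    for e,a in blobs(im,"spool",box,1500)[:2]:
        p=cast(c,*e[0],z);d=np.linalg.norm(cast(c,e[0][0]+1,e[0][1],z)-p);print("flange",np.round(e[0],1),np.round(np.array(e[1])*d*1000,1),np.round(p,4))
        x,y=map(int,e[0]);g=im[y-25:y+25,x-25:x+25].max(2)<80;ys,xs=np.nonzero(g)
        if len(xs): print("hole",xs.mean()+x-25,ys.mean()+y-25,np.round(cast(c,xs.mean()+x-25,ys.mean()+y-25,z),4))
if __name__=="__main__": spool(float(sys.argv[1]),sys.argv[2])
E
python3 sp.py .044 w4
```

```text
time: 9.15
eef_pos: [0.4146, 0.2945, 0.165]
tcp_rot: [0.99, 0.141, -0.001, -0.0]
contact_force: [0.1, -0.3, 0.6]
opening: 0.994
time: 9.57
eef_pos: [0.4171, 0.2915, 0.1659]
tcp_rot: [0.99, 0.139, -0.0, 0.0]
contact_force: [0.1, -0.1, -0.1]
opening: 1.003
tcp [0.4171 0.2915 0.1659]
```

View pics/w4.png

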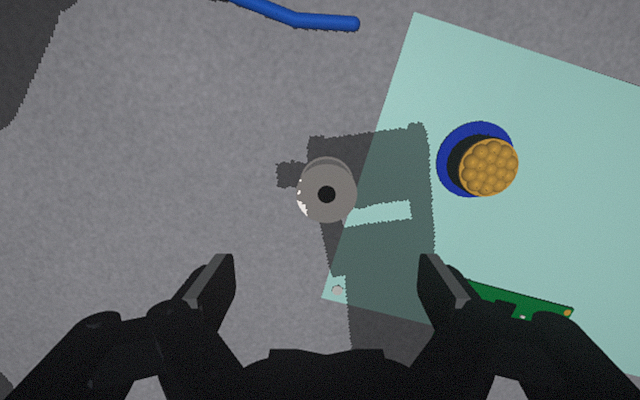

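Run:
```python
from h import *
im=cv2.cvtColor(cv2.imread("pics/w4.png"),cv2.COLOR_BGR2RGB);print(im[130:260:8,326].tolist())
```

```text
[[120, 123, 125], [100, 98, 102], [70, 72, 75], [64, 67, 67], [91, 92, 92], [126, 123, 120], [122, 119, 118], [22, 22, 23], [26, 32, 37], [27, 28, 30], [117, 112, 114], [121, 119, 117], [68, 69, 72], [72, 69, 72], [76, 77, 80], [89, 89, 90], [137, 138, 143]]
```

The spool is in the gripper's shadow, with its dark hole at about (326,194). I'll use the hole to locate it.

```bash
cat > hole.py <<'E'
from h import *
import sys
# hole.py z  u v  -> dark hole centroid near u,v in a fresh wrist picture, cast at z
z,u,v=map(float,sys.argv[1:4]);u,v=int(u),int(v);R=int(sys.argv[4]) if len(sys.argv)>4 else 16
s=get_state();im=read_camera("wrist");c=cam("wrist",s)
g=(im[v-R:v+R,u-R:u+R].max(2)<60).astype(np.uint8);n,l,st,ce=cv2.connectedComponentsWithStats(g);i=1+np.argmax(st[1:,4]);x,y=ce[i]+[u-R,v-R]
p=cast(c,x,y,z);print("tcp",np.round(s["eef_pos"],4),"hole",np.round([x,y],1),"size",st[i,2:].tolist(),"world",np.round(p,4),"off",np.round((p-s["eef_pos"])[:2],4))
E
python3 hole.py .044 326 194
```

```text
tcp [0.4171 0.2915 0.166 ] hole [326.3 194. ] size [18, 17, 232] world [0.4164 0.2905 0.044 ] off [-0.0007 -0.0011]
```

```bash
python3 -m jog '{"travel":[[-1,0,-25],[0,0,-35],[0,0,-35],[0,0,-30],[0,0,-15]],"dr":[[0,0,0],[0,0,0],[0,0,0],[0,0,0],[0,0,0]],"jaw":[0,0,0,0,0]}'
python3 -m jog '{"travel":[[0,0,-8],[0,0,-6],[0,0,0],[0,0,0],[0,0,0]],"dr":[[0,0,0],[0,0,0],[0,0,0],[0,0,0],[0,0,0]],"jaw":[0,0,0,0,0]}'
python3 -m jog '{"travel":[[0,0,0],[0,0,0],[0,0,0],[0,0,0],[0,0,0]],"dr":[[0,0,0],[0,0,0],[0,0,0],[0,0,0],[0,0,0]],"jaw":[150,255,255,255,255]}' 60
python3 -m jog '{"travel":[[0,0,0],[0,0,0],[0,0,0],[0,0,0]],"dr":[[0,0,0],[0,0,0],[0,0,0],[0,0,0]],"jaw":[255,255,255,255]}'
```

```text
time: 10.08
eef_pos: [0.4133, 0.2907, 0.0222]
tcp_rot: [0.99, 0.139, -0.003, 0.001]
contact_force: [-0.7, 0.4, 0.1]
opening: 1.002
time: 10.5
eef_pos: [0.4169, 0.293, 0.0137]
tcp_rot: [0.99, 0.14, 0.002, -0.0]
contact_force: [0.7, -0.0, 0.4]
opening: 0.999
time: 10.92
eef_pos: [0.4166, 0.2927, 0.0134]
tcp_rot: [0.99, 0.14, 0.001, -0.0]
contact_force: [-1.0, -1.5, 5.7]
opening: 0.617
time: 11.25
eef_pos: [0.4166, 0.2927, 0.0135]
tcp_rot: [0.99, 0.14, 0.001, -0.0]
contact_force: [-0.2, -1.5, 5.3]
opening: 0.61
```

```bash
python3 -m jog '{"travel":[[0,0,5],[0,0,15],[0,0,30],[0,0,35],[0,0,25]],"dr":[[0,0,0],[0,0,0],[0,0,0],[0,0,0],[0,0,0]],"jaw":[255,255,255,255,255]}'
python3 -m jog '{"travel":[[4,-20,0],[7,-33,0],[7,-35,0],[8,-37,0],[8,-37,0]],"dr":[[0,0,0],[0,0,0],[0,0,0],[0,0,0],[0,0,0]],"jaw":[255,255,255,255,255]}'
python3 -m jog '{"travel":[[8,-37,0],[8,-37,0],[8,-37,0],[8,-37,0],[7,-33,0]],"dr":[[0,0,0],[0,0,0],[0,0,0],[0,0,0],[0,0,0]],"jaw":[255,255,255,255,255]}'
python3 -m jog '{"travel":[[5,-20,0],[2,-12,0],[0,0,0],[0,0,0],[0,0,0]],"dr":[[0,0,0],[0,0,0],[0,0,0],[0,0,0],[0,0,0]],"jaw":[255,255,255,255,255]}'
python3 - <<'E'
from h import *
s=get_state();im=read_camera("wrist");cv2.imwrite("pics/w5.png",im[:,:,::-1])
E
```

```text
time: 11.67
eef_pos: [0.4151, 0.2925, 0.1235]
tcp_rot: [0.99, 0.14, -0.0, -0.0]
contact_force: [1.4, 1.1, -2.1]
opening: 0.615
time: 12.08
eef_pos: [0.4483, 0.1292, 0.1213]
tcp_rot: [0.99, 0.141, -0.001, -0.0]
contact_force: [0.9, -0.2, -3.5]
opening: 0.612
time: 12.5
eef_pos: [0.4877, -0.0523, 0.1213]
tcp_rot: [0.99, 0.14, -0.001, -0.0]
contact_force: [1.4, -0.1, -2.7]
opening: 0.613
time: 12.92
eef_pos: [0.4947, -0.0812, 0.1214]
tcp_rot: [0.99, 0.14, -0.001, -0.001]
contact_force: [0.1, 0.6, -3.8]
opening: 0.617
```

View pics/w5.png

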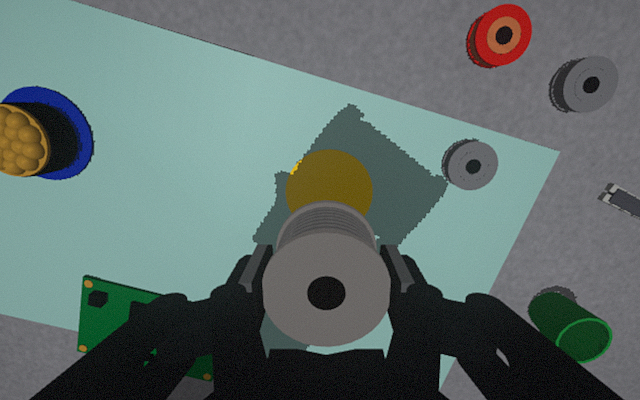

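The spool is held upright, with its hole at about (326,293). Next: the in-hand offset, then lower it.

```bash
python3 hole.py .152 326 293 30
python3 -m jog '{"travel":[[0,0,-20],[0,0,-30],[0,0,-25],[0,0,-15],[0,0,-6]],"dr":[[0,0,0],[0,0,0],[0,0,0],[0,0,0],[0,0,0]],"jaw":[255,255,255,255,255]}'
python3 -m jog '{"travel":[[0,0,0],[0,0,0],[0,0,0]],"dr":[[0,0,0],[0,0,0],[0,0,0]],"jaw":[255,255,255]}'
```

```text
tcp [ 0.4949 -0.081   0.1216] hole [325.9 292.8] size [39, 34, 1005] world [ 0.4947 -0.0815  0.152 ] off [-0.0002 -0.0005]
time: 13.43
eef_pos: [0.4932, -0.0805, 0.0232]
tcp_rot: [0.99, 0.141, -0.003, -0.002]
contact_force: [-1.2, -0.4, -3.7]
opening: 0.613
time: 13.68
eef_pos: [0.4969, -0.0827, 0.0277]
tcp_rot: [0.99, 0.14, 0.001, 0.001]
contact_force: [0.7, -1.0, -2.8]
opening: 0.618
```

```bash
python3 -m jog '{"travel":[[1,-1,-5],[0,0,-3],[0,0,0],[0,0,0],[0,0,0]],"dr":[[0,0,0],[0,0,0],[0,0,0],[0,0,0],[0,0,0]],"jaw":[255,255,255,255,255]}'
python3 -m jog '{"travel":[[0,0,-0.5],[0,0,0],[0,0,0],[0,0,0]],"dr":[[0,0,0],[0,0,0],[0,0,0],[0,0,0]],"jaw":[255,255,255,255]}'
```

```text
time: 14.1
eef_pos: [0.4966, -0.0836, 0.0182]
tcp_rot: [0.99, 0.14, 0.0, 0.0]
contact_force: [0.6, 0.4, -3.4]
opening: 0.615
time: 14.43
eef_pos: [0.4966, -0.0836, 0.0177]
tcp_rot: [0.99, 0.14, 0.0, -0.0]
contact_force: [-0.2, -0.1, -3.5]
opening: 0.616
```

```bash
python3 -m jog '{"travel":[[0,0.8,-1],[0,0,0],[0,0,0],[0,0,-0.7],[0,0,0]],"dr":[[0,0,0],[0,0,0],[0,0,0],[0,0,0],[0,0,0]],"jaw":[255,255,255,255,255]}'
python3 -m jog '{"travel":[[0,0,0],[0,0,0],[0,0,0]],"dr":[[0,0,0],[0,0,0],[0,0,0]],"jaw":[255,255,255]}'
```

```text
time: 14.85
eef_pos: [0.4966, -0.0827, 0.0165]
tcp_rot: [0.99, 0.14, -0.0, -0.0]
contact_force: [-2.9, 0.6, 3.3]
opening: 0.613
time: 15.1
eef_pos: [0.4965, -0.0827, 0.0165]
tcp_rot: [0.99, 0.14, -0.0, -0.0]
contact_force: [-3.5, 0.9, 5.3]
opening: 0.614
```

```bash
python3 -m jog '{"travel":[[0,0,0],[0,0,0],[0,0,0],[0,0,0],[0,0,5]],"dr":[[0,0,0],[0,0,0],[0,0,0],[0,0,0],[0,0,0]],"jaw":[80,50,20,0,0]}'
python3 -m jog '{"travel":[[0,0,15],[0,0,30],[0,0,40],[0,0,40],[0,0,20]],"dr":[[0,0,0],[0,0,0],[0,0,0],[0,0,0],[0,0,0]],"jaw":[0,0,0,0,0]}'
python3 -m jog '{"travel":[[0,0,0],[0,0,0],[0,0,0],[0,0,0],[0,0,0]],"dr":[[0,0,0],[0,0,0],[0,0,0],[0,0,0],[0,0,0]],"jaw":[0,0,0,0,0]}'
python3 - <<'E'
from h import *
s=get_state();im=read_camera("wrist");cv2.imwrite("pics/w6.png",im[:,:,::-1]);c=cam("wrist",s)
for X in([.4965,-.0827,.047],[.4962,-.0826,.003],[.648,-.168,.016]): print(proj(c,X))
for z,k in((.003,"yellow"),(.016,"red")):
  for e,a in blobs(im,k,(100,0,640,330),300)[:2]:
    p=cast(c,*e[0],z);d=np.linalg.norm(cast(c,e[0][0]+1,e[0][1],z)-p);print(k,np.round(e[0],1),np.round(np.array(e[1])*d*1000,1),np.round(p,4))
E
python3 hole.py .047 326 192 20
```

```text
time: 15.52
eef_pos: [0.496, -0.0826, 0.0202]
tcp_rot: [0.99, 0.14, -0.001, -0.0]
contact_force: [0.0, -0.4, -0.5]
opening: 0.999
time: 15.93
eef_pos: [0.4989, -0.0836, 0.1717]
tcp_rot: [0.99, 0.14, 0.004, 0.002]
contact_force: [0.7, 0.1, 0.5]
opening: 1.001
time: 16.35
eef_pos: [0.4954, -0.0823, 0.1638]
tcp_rot: [0.99, 0.14, -0.002, -0.001]
contact_force: [0.3, -0.2, -0.5]
opening: 0.999
[326.51191107 193.11788423]
[326.32858068 181.38023301]
[473.15588252  44.2036496 ]
yellow [327.2 180.2] [73.5 74.4] [ 0.4976 -0.0831  0.003 ]
red [471.7  46.4] [40.1 49.6] [ 0.6461 -0.1675  0.016 ]
tcp [ 0.4956 -0.0824  0.164 ] hole [327.  193.7] size [17, 17, 235] world [ 0.4963 -0.0834  0.047 ] off [ 0.0007 -0.001 ]
```

View pics/w6.png

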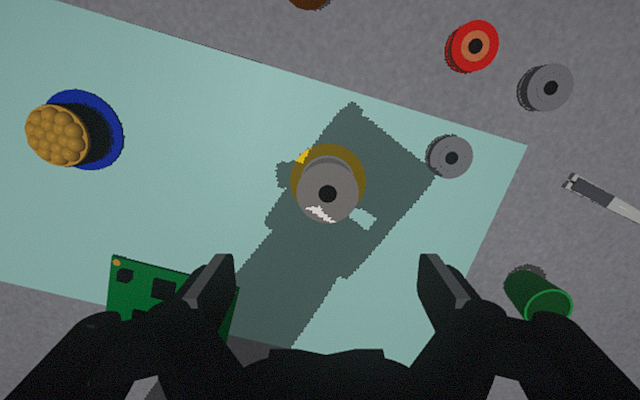

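The spool is about 1 mm from the pad centre. Next I'll hover over the red reel at (472,46) with the jaws partly closed.

```bash
python3 -m jog '{"travel":[[20,-10,0],[30,-17,0],[32,-19,0],[32,-18,0],[25,-14,0]],"dr":[[0,0,0],[0,0,0],[0,0,0],[0,0,0],[0,0,0]],"jaw":[70,70,70,70,70]}'
python3 -m jog '{"travel":[[12.5,-7.5,0],[0,0,0],[0,0,0],[0,0,0],[0,0,0]],"dr":[[0,0,0],[0,0,0],[0,0,0],[0,0,0],[0,0,0]],"jaw":[70,70,70,70,70]}'
python3 hole.py .016 326 186 26
python3 - <<'E'
from h import *
s=get_state();im=read_camera("wrist");cv2.imwrite("pics/w7.png",im[:,:,::-1]);c=cam("wrist",s)
for e,a in blobs(im,"red",(200,60,450,330),300)[:2]:
    p=cast(c,*e[0],.016);d=np.linalg.norm(cast(c,e[0][0]+1,e[0][1],.016)-p);print(np.round(e[0],1),np.round(np.array(e[1])*d*1000,1),np.round(p,4))
E
```

```text
time: 16.87
eef_pos: [0.6373, -0.162, 0.1649]
tcp_rot: [0.99, 0.14, -0.0, -0.0]
contact_force: [0.3, 0.7, -0.1]
opening: 0.727
time: 17.28
eef_pos: [0.647, -0.1674, 0.1654]
tcp_rot: [0.99, 0.14, -0.001, -0.0]
contact_force: [0.2, -0.2, -0.0]
opening: 0.726
tcp [ 0.647  -0.1674  0.1654] hole [327.9 185.8] size [12, 12, 105] world [ 0.6471 -0.1697  0.016 ] off [ 0.     -0.0023]
[327.6 184.1] [39.  41.3] [ 0.6488 -0.1691  0.016 ]
```

View pics/w7.png

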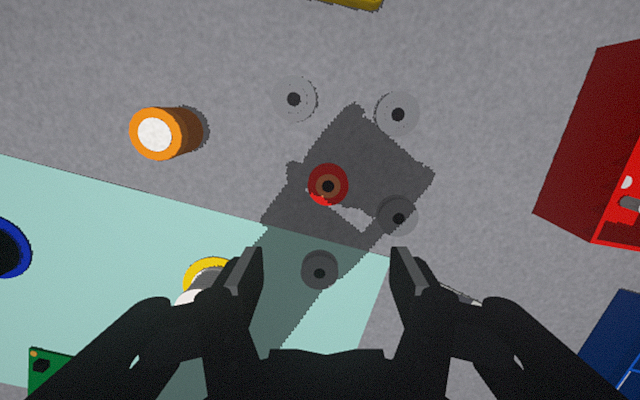

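```bash
python3 -m jog '{"travel":[[0,-1.5,-25],[0,0,-35],[0,0,-35],[0,0,-30],[0,0,-15]],"dr":[[0,0,0],[0,0,0],[0,0,0],[0,0,0],[0,0,0]],"jaw":[70,70,70,70,70]}'
python3 -m jog '{"travel":[[0,0,-8],[0,0,-6],[0,0,0],[0,0,0],[0,0,0]],"dr":[[0,0,0],[0,0,0],[0,0,0],[0,0,0],[0,0,0]],"jaw":[70,70,70,70,70]}'
python3 -m jog '{"travel":[[0,0,-5],[0,0,-3],[0,0,0],[0,0,0]],"dr":[[0,0,0],[0,0,0],[0,0,0],[0,0,0]],"jaw":[70,70,70,70]}'
```

```text
time: 17.8
eef_pos: [0.6449, -0.1682, 0.0214]
tcp_rot: [0.99, 0.14, -0.003, -0.002]
contact_force: [-0.9, 0.2, -0.4]
opening: 0.728
time: 18.22
eef_pos: [0.6497, -0.1704, 0.0143]
tcp_rot: [0.99, 0.14, 0.002, 0.001]
contact_force: [1.0, -0.6, 0.2]
opening: 0.731
time: 18.55
eef_pos: [0.6478, -0.1696, 0.0037]
tcp_rot: [0.99, 0.14, -0.0, -0.0]
contact_force: [0.4, -0.3, -0.5]
opening: 0.725
```

```bash
python3 -m jog '{"travel":[[0,0,-1.5],[0,0,0],[0,0,0],[0,0,0],[0,0,0]],"dr":[[0,0,0],[0,0,0],[0,0,0],[0,0,0],[0,0,0]],"jaw":[70,110,140,170,200]}' 25
python3 -m jog '{"travel":[[0,0,0],[0,0,0],[0,0,0],[0,0,0],[0,0,0]],"dr":[[0,0,0],[0,0,0],[0,0,0],[0,0,0],[0,0,0]],"jaw":[200,200,200,200,200]}'
python3 -m jog '{"travel":[[0,0,5],[0,0,15],[0,0,30],[0,0,40],[0,0,20]],"dr":[[0,0,0],[0,0,0],[0,0,0],[0,0,0],[0,0,0]],"jaw":[200,200,200,200,200]}'
python3 -m jog '{"travel":[[0,0,0],[0,0,0],[0,0,0],[0,0,0],[0,0,0]],"dr":[[0,0,0],[0,0,0],[0,0,0],[0,0,0],[0,0,0]],"jaw":[200,200,200,200,200]}'
python3 - <<'E'
from h import *
s=get_state();im=read_camera("wrist");cv2.imwrite("pics/w8.png",im[:,:,::-1])
E
python3 hole.py .126 326 285 40
```

```text
time: 18.97
eef_pos: [0.6482, -0.1698, 0.0025]
tcp_rot: [0.99, 0.14, 0.0, 0.0]
contact_force: [-0.1, -0.8, 0.6]
opening: 0.455
time: 19.38
eef_pos: [0.6482, -0.1698, 0.0025]
tcp_rot: [0.99, 0.14, 0.0, 0.0]
contact_force: [1.2, -0.3, 0.4]
opening: 0.456
time: 19.8
eef_pos: [0.6501, -0.1705, 0.1185]
tcp_rot: [0.99, 0.14, 0.003, 0.002]
contact_force: [1.3, -0.4, 0.9]
opening: 0.459
time: 20.22
eef_pos: [0.6468, -0.1692, 0.1103]
tcp_rot: [0.99, 0.14, -0.002, -0.001]
contact_force: [-0.5, -0.3, 0.2]
opening: 0.459
tcp [ 0.647  -0.1693  0.1104] hole [326.  272.7] size [25, 22, 444] world [ 0.6476 -0.1696  0.126 ] off [ 0.0006 -0.0003]
```

View pics/w8.png

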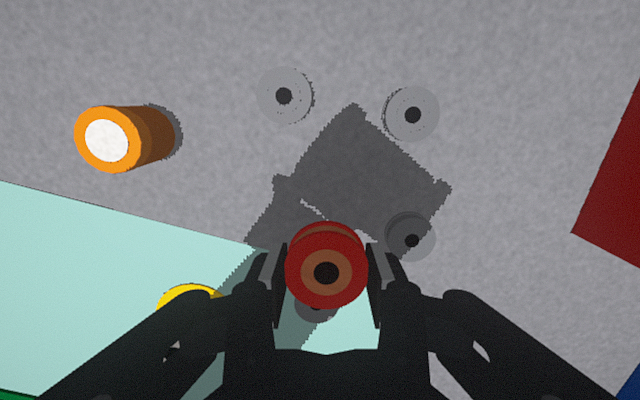

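The reel is held flat and centred, with its hole at (326,273). I'll carry it over to the spool.

```bash
python3 -m jog '{"travel":[[-15,9,0],[-25,14,0],[-30,17,0],[-30,17,0],[-25,14,0]],"dr":[[0,0,0],[0,0,0],[0,0,0],[0,0,0],[0,0,0]],"jaw":[200,200,200,200,200]}'
python3 -m jog '{"travel":[[-17,10,0],[-9,5,0],[0,0,-15],[0,0,-15],[0,0,-10]],"dr":[[0,0,0],[0,0,0],[0,0,0],[0,0,0],[0,0,0]],"jaw":[200,200,200,200,200]}'
python3 -m jog '{"travel":[[0,0,-5],[0,0,0],[0,0,0],[0,0,0],[0,0,0]],"dr":[[0,0,0],[0,0,0],[0,0,0],[0,0,0],[0,0,0]],"jaw":[200,200,200,200,200]}'
python3 hole.py .082 326 272 40
```

```text
time: 20.73
eef_pos: [0.5207, -0.0976, 0.1112]
tcp_rot: [0.99, 0.14, -0.001, -0.001]
contact_force: [0.9, -0.1, 0.0]
opening: 0.456
time: 21.15
eef_pos: [0.4969, -0.0838, 0.0714]
tcp_rot: [0.99, 0.14, -0.0, -0.0]
contact_force: [-1.5, 0.3, -0.6]
opening: 0.459
time: 21.57
eef_pos: [0.4979, -0.0841, 0.0682]
tcp_rot: [0.99, 0.14, 0.001, 0.0]
contact_force: [-0.7, 0.1, -0.9]
opening: 0.453
tcp [ 0.4979 -0.0841  0.0682] hole [325.9 272.8] size [25, 23, 465] world [ 0.4973 -0.0846  0.082 ] off [-0.0006 -0.0006]
```

```bash
python3 -m jog '{"travel":[[-1,1,-8],[0,0,-5],[0,0,-2],[0,0,0],[0,0,0]],"dr":[[0,0,0],[0,0,0],[0,0,0],[0,0,0],[0,0,0]],"jaw":[200,200,200,200,200]}'
python3 -m jog '{"travel":[[0,0,-1.5],[0,0,0],[0,0,0]],"dr":[[0,0,0],[0,0,0],[0,0,0]],"jaw":[200,200,200]}'
python3 -m jog '{"travel":[[0,0,-1],[0,0,0],[0,0,0]],"dr":[[0,0,0],[0,0,0],[0,0,0]],"jaw":[200,200,200]}'
```

```text
time: 22.03
eef_pos: [0.4958, -0.0826, 0.052]
tcp_rot: [0.99, 0.14, -0.0, -0.0]
contact_force: [0.0, 0.9, -0.6]
opening: 0.452
time: 22.28
eef_pos: [0.4962, -0.0828, 0.051]
tcp_rot: [0.99, 0.14, 0.0, 0.0]
contact_force: [-1.0, -0.1, -0.3]
opening: 0.45
time: 22.53
eef_pos: [0.4961, -0.0827, 0.0499]
tcp_rot: [0.99, 0.14, -0.0, 0.0]
contact_force: [-1.1, -0.3, -0.8]
opening: 0.457
```

```bash
python3 -m jog '{"travel":[[0,0,-0.7],[0,0,0],[0,0,0]],"dr":[[0,0,0],[0,0,0],[0,0,0]],"jaw":[200,200,200]}'
python3 -m jog '{"travel":[[0,0,-0.6],[0,0,0],[0,0,0]],"dr":[[0,0,0],[0,0,0],[0,0,0]],"jaw":[200,200,200]}'
```

```text
time: 22.78
eef_pos: [0.4962, -0.0828, 0.0495]
tcp_rot: [0.99, 0.14, 0.0, 0.0]
contact_force: [0.1, 0.1, 1.5]
opening: 0.453
time: 23.03
eef_pos: [0.4963, -0.0828, 0.0494]
tcp_rot: [0.99, 0.14, -0.0, -0.0]
contact_force: [-2.5, 0.7, 5.9]
opening: 0.454
```

Contact. I'll release, rise and check.

```bash
python3 -m jog '{"travel":[[0,0,0],[0,0,0],[0,0,0],[0,0,0],[0,0,0]],"dr":[[0,0,0],[0,0,0],[0,0,0],[0,0,0],[0,0,0]],"jaw":[110,90,70,40,0]}'
python3 -m jog '{"travel":[[0,0,10],[0,0,25],[0,0,40],[0,0,40],[0,0,20]],"dr":[[0,0,0],[0,0,0],[0,0,0],[0,0,0],[0,0,0]],"jaw":[0,0,0,0,0]}'
python3 -m jog '{"travel":[[0,0,0],[0,0,0],[0,0,0],[0,0,0],[0,0,0]],"dr":[[0,0,0],[0,0,0],[0,0,0],[0,0,0],[0,0,0]],"jaw":[0,0,0,0,0]}'
python3 hole.py .063 326 192 26
python3 - <<'E'
from h import *
s=get_state();im=read_camera("wrist");c=cam("wrist",s);cv2.imwrite("pics/w9.png",im[:,:,::-1])
for k,z in(("red",.063),("yellow",.003)):
  for e,a in blobs(im,k,(200,60,450,330),300)[:1]:
    p=cast(c,*e[0],z);d=np.linalg.norm(cast(c,e[0][0]+1,e[0][1],z)-p);print(k,np.round(e[0],1),np.round(np.array(e[1])*d*1000,1),np.round(p,4))
E
```

```text
time: 23.45
eef_pos: [0.4959, -0.0827, 0.0484]
tcp_rot: [0.99, 0.14, -0.0, -0.0]
contact_force: [-0.6, 0.0, -0.5]
opening: 0.957
time: 23.87
eef_pos: [0.4982, -0.0835, 0.1897]
tcp_rot: [0.99, 0.14, 0.004, 0.002]
contact_force: [0.4, -1.2, 1.4]
opening: 0.999
time: 24.28
eef_pos: [0.495, -0.0823, 0.1817]
tcp_rot: [0.99, 0.14, -0.002, -0.001]
contact_force: [-0.4, -0.6, 0.6]
opening: 1.003
tcp [ 0.495  -0.0823  0.1817] hole [327.1 193.1] size [13, 13, 138] world [ 0.4958 -0.0834  0.063 ] off [ 0.0008 -0.0011]
red [327.  191.3] [38.9 40.8] [ 0.4975 -0.083   0.063 ]
yellow [327.1 176. ] [73.3 74.7] [ 0.4977 -0.0832  0.003 ]
```

View pics/w9.png

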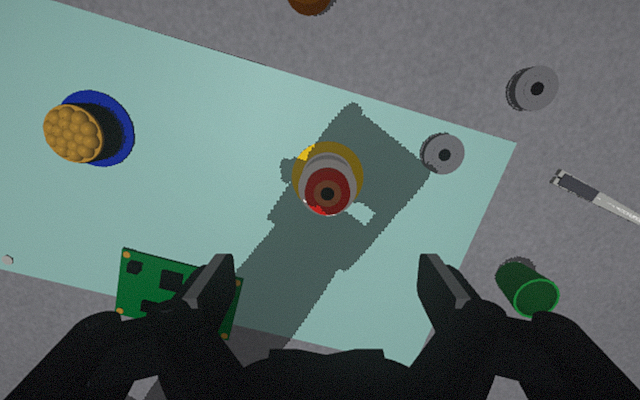

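The stack is concentric: reel (0.4958, −0.0834), spool (0.4963, −0.0834). Next, the flux jar.

```bash
python3 -m jog '{"travel":[[20,8,0],[32,12,0],[35,14,0],[35,14,0],[25,10,0]],"dr":[[0,0,0],[0,0,0],[0,0,0],[0,0,0],[0,0,0]],"jaw":[0,0,0,0,0]}'
python3 -m jog '{"travel":[[15,6,-10],[0,0,0],[0,0,0],[0,0,0],[0,0,0]],"dr":[[0,0,0],[0,0,0],[0,0,0],[0,0,0],[0,0,0]],"jaw":[0,0,0,0,0]}'
cat > jar.py <<'E'
from h import *
import sys
z=float(sys.argv[1]);s=get_state();im=read_camera("wrist");c=cam("wrist",s);cv2.imwrite(f"pics/{sys.argv[2]}.png",im[:,:,::-1])
h=cv2.cvtColor(im,cv2.COLOR_RGB2HSV);m=cv2.inRange(h,(0,0,85),(180,60,255));q=np.zeros_like(m)
# white dot: pale region enclosed by the orange lid
o=cv2.inRange(h,(4,120,60),(20,255,255));o[:,:200]=0;o[:,450:]=0;o[330:]=0
cs,hi=cv2.findContours(o,cv2.RETR_CCOMP,cv2.CHAIN_APPROX_NONE)
print("tcp",np.round(s["eef_pos"],4))
for k,g in zip(cs,hi[0]):
    if cv2.contourArea(k)>150:
        e=cv2.fitEllipse(k);p=cast(c,*e[0],z);d=np.linalg.norm(cast(c,e[0][0]+1,e[0][1],z)-p)
        print("dot" if g[3]>=0 else "outer",np.round(e[0],1),np.round(np.array(e[1])*d*1000,1),np.round(p,4),"off",np.round(p-s["eef_pos"],4)[:2])
E
python3 jar.py .05 w10
```

```text
time: 24.8
eef_pos: [0.6451, -0.0236, 0.1826]
tcp_rot: [0.99, 0.14, -0.0, -0.0]
contact_force: [0.5, -0.9, 0.4]
opening: 1.001
time: 25.22
eef_pos: [0.6573, -0.0192, 0.1737]
tcp_rot: [0.99, 0.14, -0.0, -0.0]
contact_force: [-0.5, 0.1, 0.3]
opening: 0.999
tcp [ 0.6573 -0.0192  0.1737]
outer [325.6 187.6] [41.4 48.1] [ 0.6616 -0.0182  0.05  ] off [0.0043 0.001 ]
dot [325.7 191.7] [27.4 28.3] [ 0.658  -0.0193  0.05  ] off [ 0.0007 -0.0001]
```

View pics/w10.png

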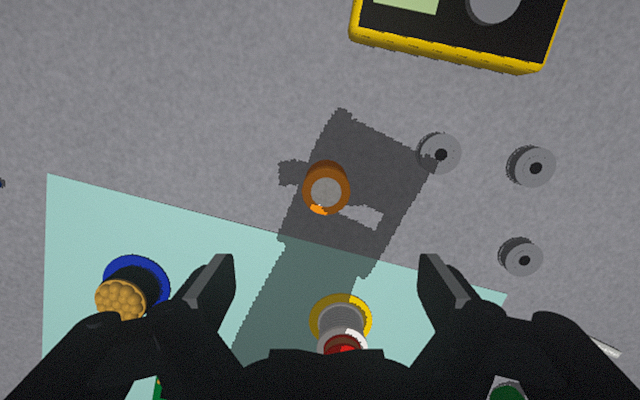

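The jar is directly beneath, with its dot at (326,192). Descend and grip.

```bash
python3 -m jog '{"travel":[[0,0,-25],[0,0,-35],[0,0,-35],[0,0,-30],[0,0,-20]],"dr":[[0,0,0],[0,0,0],[0,0,0],[0,0,0],[0,0,0]],"jaw":[0,0,0,0,0]}'
python3 -m jog '{"travel":[[0,0,-10],[0,0,-4],[0,0,0],[0,0,0],[0,0,0]],"dr":[[0,0,0],[0,0,0],[0,0,0],[0,0,0],[0,0,0]],"jaw":[0,0,0,0,0]}'
python3 -m jog '{"travel":[[0,0,0],[0,0,0],[0,0,0],[0,0,0],[0,0,0]],"dr":[[0,0,0],[0,0,0],[0,0,0],[0,0,0],[0,0,0]],"jaw":[80,120,160,200,200]}' 30
python3 -m jog '{"travel":[[0,0,0],[0,0,0],[0,0,0],[0,0,0]],"dr":[[0,0,0],[0,0,0],[0,0,0],[0,0,0]],"jaw":[200,200,200,200]}'
python3 -m jog '{"travel":[[0,0,5],[0,0,15],[0,0,30],[0,0,35],[0,0,25]],"dr":[[0,0,0],[0,0,0],[0,0,0],[0,0,0],[0,0,0]],"jaw":[200,200,200,200,200]}'
python3 -m jog '{"travel":[[0,0,0],[0,0,0],[0,0,0],[0,0,0],[0,0,0]],"dr":[[0,0,0],[0,0,0],[0,0,0],[0,0,0],[0,0,0]],"jaw":[200,200,200,200,200]}'
python3 jar.py .16 w11
```

```text
time: 25.68
eef_pos: [0.6556, -0.019, 0.0257]
tcp_rot: [0.99, 0.14, -0.002, -0.001]
contact_force: [-0.4, -0.7, -0.6]
opening: 1.001
time: 26.1
eef_pos: [0.6598, -0.0191, 0.0171]
tcp_rot: [0.99, 0.14, 0.002, 0.001]
contact_force: [1.0, 0.6, -0.1]
opening: 0.999
time: 26.52
eef_pos: [0.6586, -0.0187, 0.0154]
tcp_rot: [0.99, 0.14, 0.001, 0.0]
contact_force: [0.7, -0.8, 2.8]
opening: 0.507
time: 26.85
eef_pos: [0.6586, -0.0187, 0.0154]
tcp_rot: [0.99, 0.14, 0.0, 0.0]
contact_force: [-1.8, 1.2, 5.9]
opening: 0.506
time: 27.27
eef_pos: [0.6585, -0.0189, 0.1275]
tcp_rot: [0.99, 0.14, 0.001, 0.0]
contact_force: [1.8, 0.2, -0.3]
opening: 0.503
time: 27.68
eef_pos: [0.6566, -0.0185, 0.1222]
tcp_rot: [0.99, 0.14, -0.002, -0.001]
contact_force: [-0.2, -0.0, -1.5]
opening: 0.504
tcp [ 0.6566 -0.0185  0.1222]
outer [326.  276.7] [40.1 47.3] [ 0.668  -0.0157  0.16  ] off [0.0114 0.0028]
dot [326.  298.7] [23.4 26.8] [ 0.6587 -0.0184  0.16  ] off [0.0021 0.0001]
```

```bash
python3 -m jog '{"travel":[[-15,5,0],[-27,9,0],[-32,10,0],[-32,10,0],[-30,10,0]],"dr":[[0,0,0],[0,0,0],[0,0,0],[0,0,0],[0,0,0]],"jaw":[200,200,200,200,200]}'
python3 -m jog '{"travel":[[-22,7.5,0],[-11.5,4,-15],[0,0,-30],[0,0,-25],[0,0,-15]],"dr":[[0,0,0],[0,0,0],[0,0,0],[0,0,0],[0,0,0]],"jaw":[200,200,200,200,200]}'
python3 -m jog '{"travel":[[0,0,-8],[0,0,-4],[0,0,0],[0,0,0],[0,0,0]],"dr":[[0,0,0],[0,0,0],[0,0,0],[0,0,0],[0,0,0]],"jaw":[200,200,200,200,200]}'
python3 jar.py .06 w12
```

```text
time: 28.15
eef_pos: [0.5198, 0.0257, 0.1232]
tcp_rot: [0.99, 0.14, -0.001, -0.0]
contact_force: [-0.2, 0.6, -0.0]
opening: 0.506
time: 28.57
eef_pos: [0.486, 0.0372, 0.0365]
tcp_rot: [0.99, 0.14, -0.002, -0.001]
contact_force: [-0.9, 0.0, -1.7]
opening: 0.509
time: 28.98
eef_pos: [0.4898, 0.0366, 0.0288]
tcp_rot: [0.99, 0.14, 0.001, 0.0]
contact_force: [-0.2, 0.7, -1.2]
opening: 0.505
tcp [0.4898 0.0366 0.0288]
outer [326.  276.8] [42.6 50.3] [0.4971 0.0383 0.06  ] off [0.0073 0.0017]
dot [326.  298.8] [24.9 28.5] [0.4872 0.0355 0.06  ] off [-0.0026 -0.0011]
```

```bash
python3 -m jog '{"travel":[[-1.5,0.5,-6],[0,0,-3.5],[0,0,-1.5],[0,0,0],[0,0,0]],"dr":[[0,0,0],[0,0,0],[0,0,0],[0,0,0],[0,0,0]],"jaw":[200,200,200,200,200]}'
python3 -m jog '{"travel":[[0,0,-1],[0,0,0],[0,0,0]],"dr":[[0,0,0],[0,0,0],[0,0,0]],"jaw":[200,200,200]}'
python3 -m jog '{"travel":[[0,0,-0.6],[0,0,0],[0,0,0]],"dr":[[0,0,0],[0,0,0],[0,0,0]],"jaw":[200,200,200]}'
```

```text
time: 29.45
eef_pos: [0.4869, 0.0373, 0.0164]
tcp_rot: [0.99, 0.14, -0.0, -0.0]
contact_force: [0.1, -0.5, -1.0]
opening: 0.507
time: 29.7
eef_pos: [0.4871, 0.0373, 0.0157]
tcp_rot: [0.99, 0.14, 0.0, 0.0]
contact_force: [0.0, -0.2, -0.9]
opening: 0.505
time: 29.95
eef_pos: [0.4873, 0.0372, 0.0154]
tcp_rot: [0.99, 0.14, 0.0, 0.0]
contact_force: [-1.1, -0.3, 2.6]
opening: 0.504
```

Contact at (0.4873, 0.0372). I'll release, rise and move aside so the top camera has a clear view.

```bash
python3 -m jog '{"travel":[[0,0,-0.3],[0,0,0],[0,0,0],[0,0,0],[0,0,0]],"dr":[[0,0,0],[0,0,0],[0,0,0],[0,0,0],[0,0,0]],"jaw":[110,90,60,30,0]}'
python3 -m jog '{"travel":[[0,0,10],[0,0,25],[0,0,40],[0,0,40],[0,0,40]],"dr":[[0,0,0],[0,0,0],[0,0,0],[0,0,0],[0,0,0]],"jaw":[0,0,0,0,0]}'
python3 -m jog '{"travel":[[0,0,20],[0,0,0],[0,0,0],[0,0,0],[0,0,0]],"dr":[[0,0,0],[0,0,0],[0,0,0],[0,0,0],[0,0,0]],"jaw":[0,0,0,0,0]}'
python3 jar.py .05 w13
python3 - <<'E'
from h import *
s=get_state();im=read_camera("wrist");c=cam("wrist",s)
for k,z in(("blue",.003),("yellow",.003),("tip",.036),("red",.063)):
  for e,a in blobs(im,k,(0,0,640,330),250)[:2]:
    p=cast(c,*e[0],z);d=np.linalg.norm(cast(c,e[0][0]+1,e[0][1],z)-p);print(k,np.round(e[0],1),np.round(np.array(e[1])*d*1000,1),np.round(p,4))
E
for i in 1 2 3; do python3 -m jog '{"travel":[[8,-41,0],[8,-40,0],[8,-40,0],[8,-40,0],[8,-40,0]],"dr":[[0,0,0],[0,0,0],[0,0,0],[0,0,0],[0,0,0]],"jaw":[0,0,0,0,0]}' | head -2; done
python3 -m jog '{"travel":[[0,0,0],[0,0,0],[0,0,0]],"dr":[[0,0,0],[0,0,0],[0,0,0]],"jaw":[0,0,0]}'
python3 - <<'E'
from h import *
for n in("top","scene"):
  im=read_camera(n);c=cam(n);cv2.imwrite(f"pics/{n}2.png",im[:,:,::-1])
  for k,X in(("tip",[.4785,.157,.037]),("blue",[.4785,.157,.003]),("yellow",[.4962,-.0826,.003]),("spool",[.4962,-.0826,.047]),("red",[.4962,-.0826,.063]),("jar",[.4875,.037,.05]),("green",[.45,-.319,.046])):
   u,v=proj(c,X).astype(int)
   for e,a in blobs(im,k,(u-20,v-20,u+20,v+20))[:1]:
     p=cast(c,*e[0],X[2]);d=np.linalg.norm(cast(c,e[0][0]+1,e[0][1],X[2])-p);print(n,k,np.round(e[0],1),np.round(np.array(e[1])*d*1000,1),np.round(p,4))
a=cv2.imread("pics/top2.png")[140:300,170:450];b=cv2.imread("pics/scene2.png")[90:270,140:455]
cv2.imwrite("pics/fin.png",np.vstack([cv2.resize(a,(560,320)),cv2.resize(b,(560,280))]))
E
```

```text
time: 30.37
eef_pos: [0.4871, 0.0373, 0.0147]
tcp_rot: [0.99, 0.14, -0.0, -0.0]
contact_force: [0.1, -0.1, -0.1]
opening: 0.992
time: 30.78
eef_pos: [0.4865, 0.0374, 0.1718]
tcp_rot: [0.99, 0.14, -0.0, -0.0]
contact_force: [0.8, -0.8, -0.9]
opening: 1.003
time: 31.2
eef_pos: [0.4857, 0.0374, 0.1876]
tcp_rot: [0.99, 0.14, -0.002, -0.001]
contact_force: [-0.8, -0.1, -0.6]
opening: 1.0
tcp [0.4857 0.0374 0.1876]
outer [326.9 183.3] [41.1 47.5] [0.4903 0.0375 0.05  ] off [0.0046 0.0001]
dot [326.9 187. ] [27.6 28.2] [0.4869 0.0365 0.05  ] off [ 0.0012 -0.0009]
outer [214.  158.9] [31.2 52. ] [0.4839 0.142  0.05  ] off [-0.0018  0.1046]
blue [215.9 150.9] [71.3 79.1] [0.4805 0.1557 0.003 ]
blue [33. 19.] [18.5 84.4] [0.5549 0.3414 0.003 ]
yellow [434.5 196.3] [69.3 77.6] [ 0.4976 -0.0831  0.003 ]
yellow [202.2 158. ] [48.2 55.1] [0.4691 0.1683 0.003 ]
tip [205.2 157.9] [49.5 55.3] [0.4789 0.1544 0.036 ]
tip [326.8 183.3] [44.7 50.9] [0.4869 0.0366 0.036 ]
red [454.4 216. ] [36.5 43.7] [ 0.4961 -0.0818  0.063 ]
time: 31.72
eef_pos: [0.5266, -0.1652, 0.1883]
time: 32.13
eef_pos: [0.5666, -0
[... 347 characters left out ...]
 0.4966 -0.0824  0.003 ]
top spool [339.3 237.2] [120.2 141.7] [ 0.4909 -0.075   0.047 ]
top red [342.5 234.8] [37.7 38.5] [ 0.4967 -0.082   0.063 ]
top jar [294.6 238.5] [39.2 41.6] [0.487  0.0369 0.05  ]
top green [437.3 256.6] [43.7 53.2] [ 0.4438 -0.3202  0.046 ]
scene tip [376.  159.9] [40.7 53. ] [0.481  0.1549 0.037 ]
scene blue [375.3 168.1] [54.9 73.2] [0.4787 0.1569 0.003 ]
scene yellow [280.8 187.3] [57.9 74.2] [ 0.4964 -0.0829  0.003 ]
scene spool [280.4 174.4] [47.6 61.7] [ 0.4926 -0.08    0.047 ]
scene red [279.2 172.2] [35.1 38.5] [ 0.4985 -0.0822  0.063 ]
scene jar [329.1 165.2] [31.9 41. ] [0.4876 0.0372 0.05  ]
scene green [177.1 176.8] [48.6 57.9] [ 0.4559 -0.3184  0.046 ]
```

View pics/fin.png

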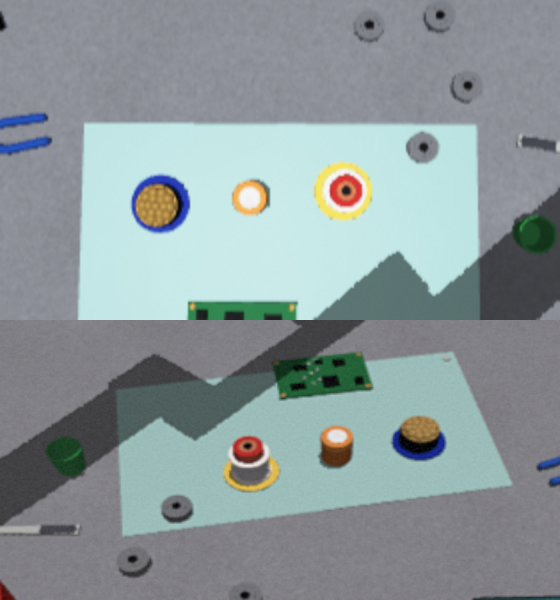

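```bash
python3 -c "
from plant import *
print(sign_off(), get_state()['time'])"
```

```text
the job is handed in; nothing more can be done
the job is handed in; nothing more can be done
```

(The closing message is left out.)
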